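Fit the lift-off front of a jar rack and let out the salt with its spring-centred stick

TASK

Set the lift-off wooden front leaf on the jar rack, lowering its two knuckles (not dropping them) fully down onto the two pins at the front of the tray. Then tilt the rack's spring-centred stick sideways towards the lane that holds the salt shaker, hold it over until the salt has rolled down into the tray against the leaf, and let the stick go so that it springs back upright. The slimmer coffee jar must stay up in its lane, neither jar may be touched by the robot, and the things at the back of the hob are left where they stand.

Things in the scene. Friction and masses are not known exactly. Their poses are not given: they have to be found in the camera images.
- rack: Gravity jar rack fixed on the hob, 225 mm deep, 266 wide, pale wood walls 98 high, steel floors. Origin: hob level, under its middle; x to its back (away from the robot, yaw up to 0.2 rad), y to its left. A 14 mm centre wall parts two lanes 120 mm wide, centred at y = +0.067 and -0.067. Upper floors: x 0 to 0.088, z 0.058 rising to 0.080. Back wall at x 0.091, 120 high, bears the stick's housing.
- seat (a point): Where the seated leaf's origin lies: on the rack's front sill, midway between the two pins, at (-0.114, 0, 0.022) in the rack's frame, axes as the rack's. The upright steel pins stand at y = +0.118 and -0.118 from it, 8 mm in diameter, 42 mm high including a 12 mm tapered tip.
- tray (a point): Middle of the tray floor, at (-0.055, 0, 0.045) in the rack's frame. The tray lies before and below the lanes: x -0.014 to -0.095, z 0.050 falling to 0.040 towards the robot, open at the front until the leaf is fitted. Each lane has a stop blade at x = -0.007 standing 16 mm above the lane floor; the jar lies across the lane against it. In the tray a jar's axis comes to x about -0.083.
- leaf: Loose front leaf, 0.28 kg, upright right of the rack: wooden board 217 mm long, 10 thick, 50 high; at each end, 118 mm from the middle, a steel knuckle (upright tube, outside 26, bore 15, 30 high, underside level with the board's). Grip block amid the top edge: 40 mm along the board, 18 thick, 50 to 96 above the underside. Origin: middle of the underside; y along the board, z up. Fits either way round.
- stick (a joint): Tilt of the stick, rad: 0 upright (spring-centred), + leaning to the rack's left (+y), - to its right, end stops at 0.45. Spring 1.1 N m/rad, about 5 N at the knob at full tilt. Tilting to a side lowers that lane's stop blade by 55 mm per rad (flush with the lane floor at about 0.3) and raises the other, which goes on blocking. A freed jar rolls into the tray in about a second.
- stick_knob (a point): Middle of the upright black knob (30 mm in diameter, 43 high) on the stick. The pivot lies 100 mm below it, at (0.078, 0, 0.137) in the rack's frame; the pivot's axis is the rack's x, so the knob swings left and right only. The housing's top is at z 0.14.
- salt: The salt shaker, a straight drum 55 mm in diameter and 111 mm long, 0.2 kg, lying across one of the lanes, left or right. Origin: centre of its bottom end, which faces the rack's left; its z axis runs along the drum, towards the rack's right.
- coffee: The coffee jar, slimmer and shorter: 45 mm in diameter and 92 mm long, lying across the other lane. Origin: centre of its bottom end, which faces the rack's left; its z axis runs along the jar.
- mill: Bystander: turned wooden pepper mill, 58 mm wide, 150 mm high, standing at the back of the hob. Origin: centre of its underside.
- tea: Bystander: tea carton, 71x73x81 mm, at the back right of the hob. Origin: centre of its underside.
- mug: Bystander: spotted mug with a handle, standing at the back left of the hob, 105 mm high. Origin: its underside.

How it is judged (in metres and radians):
On the way, in this order (a step that is already met when the one before it is completed fails the run):
1. the leaf is fully down on both pins (horizontal distance between leaf and seat below 0.007 m and z of leaf in the frame of seat below 0.005 m and angle between the y axis of leaf and the y axis of rack, either way round below 0.08 rad and angle between leaf's own z axis and vertical below 0.12 rad), for 0.3 s.
2. the salt lies in the tray while the stick is still held over (all of step 1 and x of salt in the frame of rack between -0.105 and -0.05 m and z of salt in the frame of rack between 0.04 and 0.09 m and (value of joint stick above 0.2 rad or value of joint stick below -0.2 rad)), for 0.3 s.
At the end, for the whole second after the job is handed in: The leaf sits on both pins (origin within 7 mm sideways and 5 mm in height of the seat point, square within 0.08 rad and upright within 0.12 rad), the salt shaker lies at rest in the tray behind it, the coffee jar is still in its lane, and the stick stands upright again within 0.05 rad (all of step 1 and x of salt in the frame of rack between -0.105 and -0.05 m and z of salt in the frame of rack between 0.04 and 0.09 m and x of coffee in the frame of rack above 0.005 m and value of joint stick between -0.05 and 0.05 rad and linear speed of each of salt, leaf, coffee below 0.02 m/s); the robot touches nothing.
It fails at once if the coffee jar is let out of its lane (x of coffee in the frame of rack below -0.01 m).
It fails at once if the robot touches a jar (contact force between any of the fingers, the arm and salt above 0.5 N or contact force between any of the fingers, the arm and coffee above 0.5 N).
It fails at once if the leaf is dropped onto the rack (faster than 0.4 m/s at its seat) (horizontal distance between leaf and seat below 0.02 m and z of leaf in the frame of seat below 0.04 m and linear speed of leaf above 0.4 m/s).
It fails at once if a bystander at the back of the hob is moved more than 30 mm (distance of any of mill, tea, mug from where it was at the start of the episode above 0.03 m).
It also fails if it takes over 67 s, if anything falls off the work surface, if the arm or the gripper's body presses on something with over 40 N, if the wrist force passes 120 N, or if a joint passes its speed limit or range.

ROBOT

A 6-joint arm with a two-finger parallel gripper is mounted at the origin on a cart in front of the work surface, level with it; the furniture and walls round the work are solid. World frame = base frame: x ahead of the robot, y to its left, z up, the work surface at z = 0. Lengths are in m, angles in degrees, forces in N, time in s.
With the tool pointing down it reaches from about 0.3 to 0.75 m from the base axis. Payload 8.5 kg.
Tool frame: the origin (TCP) lies between the finger pads; the fingertips stand 14 mm ahead of it and the grasp point (between the pads) lies 5 mm behind it; z points along the fingers, y is the direction in which the jaws open and shut (so a half turn about z gives the same grasp; the last joint's range is limited). The gripper opens to 88 mm and grips with 3 to 60 N. Pads are 18 mm wide; open, the fingers measure 123 mm over their backs; the gripper's body (75 mm by 187 mm) begins 45 mm behind the grasp point.
Start: joints at [61.461, 21.807, 74.336, -0, 83.858, -12.336], TCP at [0.153, 0.528, 0.253] pointing down, gripper open.
Joint ranges: [-178.18, 178.18], [-50.72, 133.34], [12.68, 142.11], [-81.47, 261.47], [9.98, 163.14], [-165.26, 165.26]. Speed limits (degrees/s): [136.94, 136.94, 180, 180, 180, 180].

INTERFACE

Orientations are given as a 3x3 rotation matrix whose columns are the frame's x, y, z axes.
In Python, from plant import read_state, capture, camera_params, job_done gives the robot as it stands.
- The arm moves only by the tool jog_arm, never from a script. Its argument "series" is a list of rows, each an object with "travel": the shift along the tool's x, y, z in m, a list of three; "rot": the turn, a rotation vector about the tool's x, y, z in degrees, a list of three. A call has 1 to 20 rows; each row shifts and turns the pose as measured when the row begins, along the tool's axes as they then stand; what a row does not reach is not made up. A row lasts 1/10 s, in which the tool goes at most 50 mm and 8.59 degrees, less where a joint would pass 70% of its speed; a pose out of reach is approached as far as the arm can. A call is refused whole if a number of a shift passes 0.05 or a number of a turn 8.59, either way. A call with a gripper value outside its range is refused whole. "hand" is the finger opening in m, from 0 to 0.0881, set as the call begins (left out, the last holds). The fingers move at their own pace and stop on an object; "newtons" is the grip in N (left out, the last holds). Time passes only in rows, so rows that do not move let the fingers close. It gives the time, the measured TCP pose, the force and the opening at its end, in the units of the state.
- read_state(): the state, without advancing time (a new reading comes with each control period).
- capture(name): name is "scene" or "top"; returns the picture (480x640x3 uint8, red, green, blue); there is no depth.
- camera_params(name): a dict with "intrinsics" (3x3 intrinsics, pixels), "T" (4x4, takes a point from camera to world coordinates). Camera axes: x right, y down, z forward; pixel columns grow to the right and rows downward; lengths in m; the calibration is good to about 2 mm. A picture is of the moment at which its call begins. camera_params takes no time and is no camera call.
- job_done(): hands the job in, once; it reports no verdict.
The state is a dict: "clock": time; "joint_positions": joint angles; "joint_vel": joint speeds; "tau": joint torques, N m; "position": TCP position; "eef_rot": TCP orientation; "contact_force": force on the tool from outside, world axes, zero at the start; "torque": the same for the moment, N m; "gripper_width": opening from 0.0 (shut) to 1.0 (fully open).
Only numpy, scipy, OpenCV 4.12 (cv2) and the standard library are available. Lean on these libraries where they do the work, as an engineer would, in place of code of your own. Each camera call takes 0.05 s, during which the arm holds its last target.

## Working session

There is one attempt and no reset: what is moved stays moved. The work goes in short steps, Python scripts to look and compute and a tool call to move; the robot and the scene stay as the last step left them, time stands still between calls to the robot, and variables do not carry over. Pictures are saved under pics/ and viewed, and the job is handed in when it is done.

Besides the shell and the picture viewer there is one more tool, called after "Request:" as name([rows], argument=value, ...), one row to a line, values as JSON. jog_arm: Moves the arm, as the interface text tells. Its arguments: {"type":"object","properties":{"series":{"type":"array"},"hand":{"type":"number"},"newtons":{"type":"number"}},"required":["series"]}

```bash
mkdir -p pics; ls; python3 - <<'E'
from plant import *
import cv2,numpy as np
for n in("scene","top"):
    im=capture(n); cv2.imwrite(f"pics/{n}0.png",im[:,:,::-1]); p=camera_params(n); print(n,np.round(p["intrinsics"],1).tolist(),np.round(p["T"],4).tolist())
s=read_state(); print(s["clock"],s["position"],np.round(s["eef_rot"],3).tolist(),s["gripper_width"])
E
```

```text
pics
scene [[455.2, 0.0, 322.2], [0.0, 455.2, 233.6], [0.0, 0.0, 1.0]] [[-0.4259, -0.7331, 0.5303, 0.1391], [-0.9048, 0.3424, -0.2533, 0.1867], [0.0041, -0.5877, -0.8091, 0.8376], [0.0, 0.0, 0.0, 1.0]]
top [[463.3, 0.0, 316.6], [0.0, 463.3, 239.6], [0.0, 0.0, 1.0]] [[0.0199, -0.996, 0.0875, 0.5276], [-0.9997, -0.0209, -0.0105, -0.0447], [0.0123, -0.0873, -0.9961, 1.1787], [0.0, 0.0, 0.0, 1.0]]
0.1 [0.15337315 0.52796807 0.25221653] [[-0.96, 0.279, -0.001], [0.279, 0.96, -0.001], [0.0, -0.001, -1.0]] 0.999685988877692
```

View pics/scene0.png

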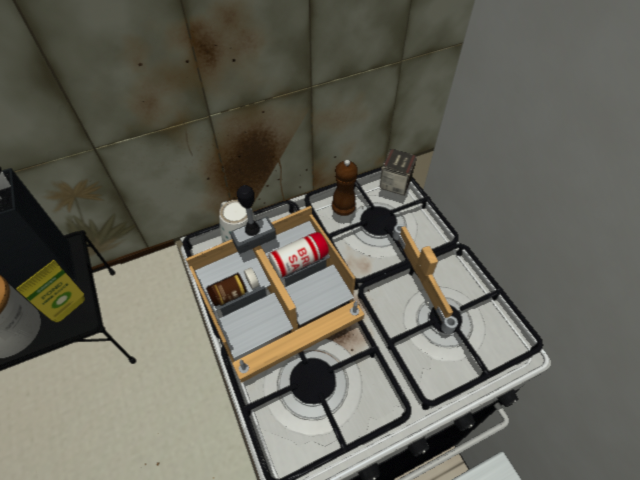

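View pics/top0.png

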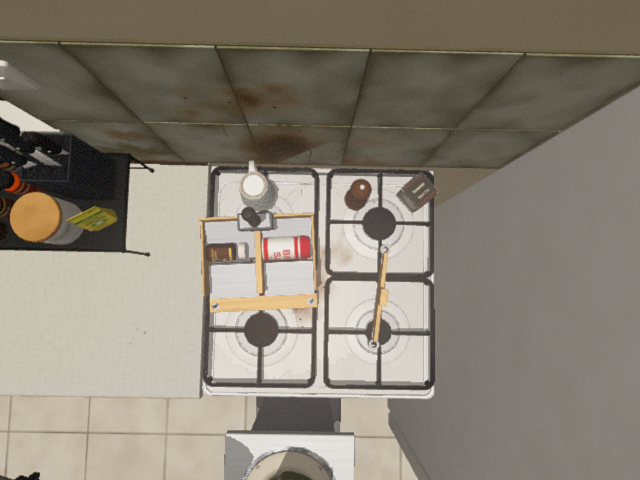

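The scene view shows the pins at about (243,366) and (355,309), and the leaf's knuckles at (402,234) and (450,324). The salt (red and white) lies in the right lane and the coffee in the left. I'll zoom in to measure.

```bash
python3 - <<'E'
import cv2,numpy as np
a=cv2.imread("pics/scene0.png");b=cv2.imread("pics/top0.png")
cv2.imwrite("pics/z1.png",cv2.resize(a[220:345,380:480],None,fx=4.8,fy=4.8,interpolation=cv2.INTER_CUBIC))
cv2.imwrite("pics/z2.png",cv2.resize(a[285:385,225:375],None,fx=5,fy=5,interpolation=cv2.INTER_CUBIC))
cv2.imwrite("pics/z3.png",cv2.resize(b[195:360,195:400],None,fx=3.6,fy=3.6,interpolation=cv2.INTER_CUBIC))
E
```

```text
(no output)
```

View pics/z1.png

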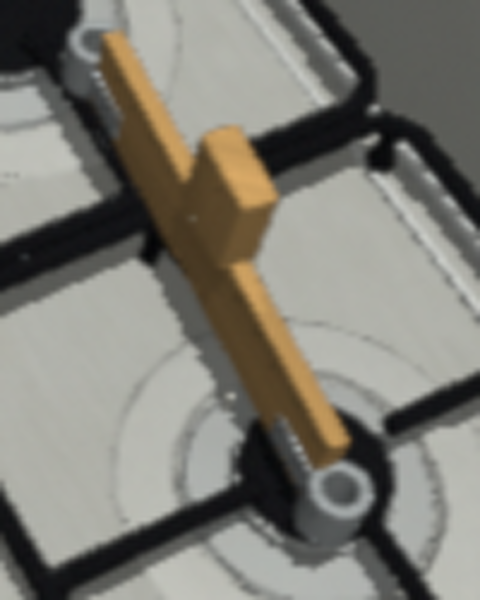

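View pics/z2.png

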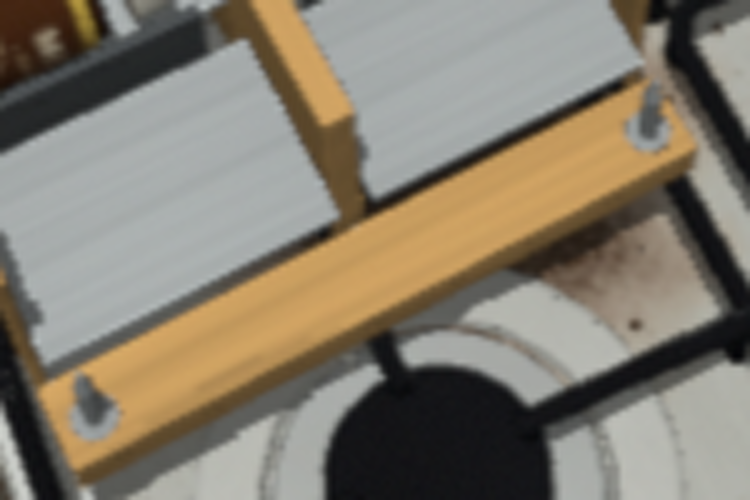

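View pics/z3.png

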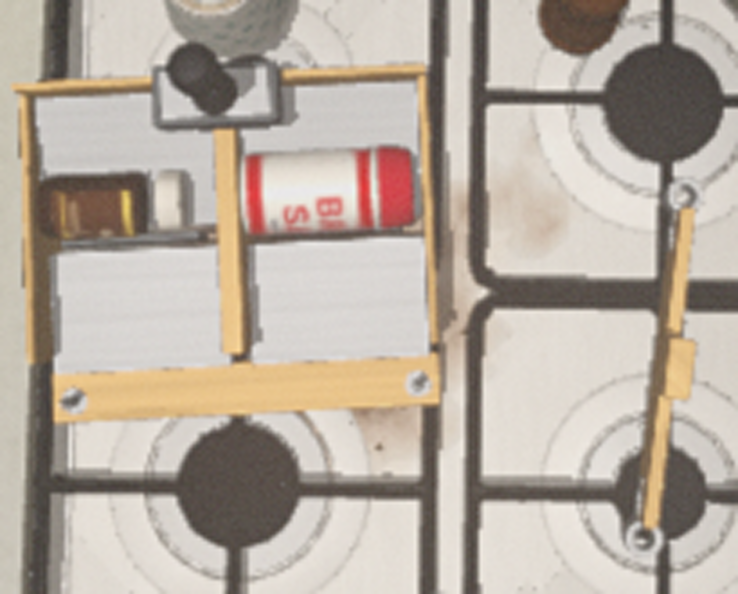

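```bash
cat > h.py <<'E'
import numpy as np
from plant import camera_params
def ray(n,uv):
    p=camera_params(n);T=np.array(p["T"]);d=np.linalg.inv(np.array(p["intrinsics"]))@[uv[0],uv[1],1]
    d=T[:3,:3]@d;return T[:3,3],d/np.linalg.norm(d)
def tri(a,b):
    o1,d1=ray("scene",a);o2,d2=ray("top",b)
    t=np.linalg.lstsq(np.c_[d1,-d2],o2-o1,rcond=None)[0]
    p,q=o1+t[0]*d1,o2+t[1]*d2
    return (p+q)/2,np.linalg.norm(p-q)
def plane(n,uv,z):
    o,d=ray(n,uv);return o+d*(z-o[2])/d[2]
E
python3 - <<'E'
from h import *
np.set_printoptions(precision=4,suppress=True)
for k,a,b in[("kn far",(399.6,228.75),(385.3,248.9)),("kn near",(451,322.1),(373.6,344.4)),("block",(430,254.8),(384.4,297.2)),("pinL base",(244,369),(215.3,305.6)),("pinR base",(354.6,311.4),(311.4,300.8)),("knob",(246,193),(250,214))]:
    print(k,*tri(a,b))
import cv2
a=cv2.imread("pics/scene0.png");b=cv2.imread("pics/top0.png")
cv2.imwrite("pics/z4.png",np.hstack([cv2.resize(a[175:265,215:285],(350,450),interpolation=cv2.INTER_CUBIC),cv2.resize(b[190:260,220:290],(450,450),interpolation=cv2.INTER_CUBIC)]))
E
```

```text
kn far [ 0.6093 -0.2285  0.0275] 0.0003326852439053616
kn near [ 0.3739 -0.2018  0.0279] 0.000843231327758978
block [ 0.4918 -0.2168  0.0918] 0.0005183194456750313
pinL base [0.4601 0.1903 0.0178] 0.00096939608414714
pinR base [ 0.4767 -0.047   0.0181] 1.786123667153053e-05
knob [0.6592 0.0824 0.2463] 0.0019440419669995684
```

View pics/z4.png

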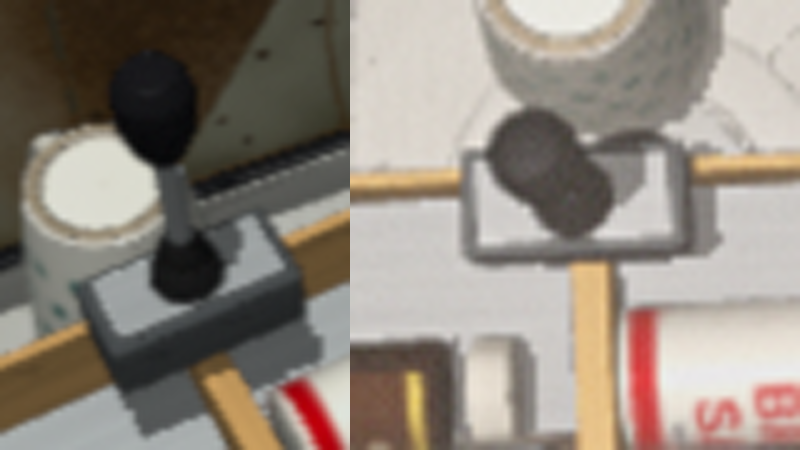

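```bash
python3 - <<'E'
from h import *
np.set_printoptions(precision=4,suppress=True)
S=np.array([.4684,.07165]);L=np.array([-.0166,.2373]);L/=np.linalg.norm(L);X=np.array([L[1],-L[0]])
def rk(p): d=p[:2]-S; return d@X-.114,d@L,p[2]
print("yaw",np.degrees(np.arctan2(X[1],X[0])))
print("wall end top cam",rk(plane("top",(260,293.1),.095)))
print("wall end scene", rk(plane("scene",(225+337/5,285+118/5),.095)))
print("knob scene/top",tri((215+153/5,175+107/5),(220+(535-350)/450*70,190+155/450*70)))
print("knob pred",S+.192*X)
for n,u in(("salt",(195+330/3.6,195+188/3.6)),("coffee",(195+110/3.6,195+203/3.6))): print(n,rk(plane("top",u,.1)))
E
```

```text
yaw 4.001529946965324
wall end top cam (np.float64(-0.08685313696955888), np.float64(-0.0007523806390548025), np.float64(0.09499999999999997))
wall end scene (np.float64(-0.08486523375557926), np.float64(0.00010748787435027299), np.float64(0.09499999999999997))
knob scene/top (array([0.6597, 0.0851, 0.2383]), np.float64(5.1831138687778546e-05))
knob pred [0.6599 0.085 ]
salt (np.float64(0.01638471606884144), np.float64(-0.06749670391760161), np.float64(0.10000000000000009))
coffee (np.float64(0.013640636149607296), np.float64(0.07482952530315924), np.float64(0.10000000000000009))
```

Request:
jog_arm([
  {"travel": [-0.02,-0.022,0],"rot": [0,0,0]},
  {"travel": [-0.027,-0.031,0],"rot": [0,0,0]},
  {"travel": [-0.027,-0.031,0],"rot": [0,0,0]},
  {"travel": [-0.027,-0.031,0],"rot": [0,0,0]},
  {"travel": [-0.027,-0.031,0],"rot": [0,0,0]},
  {"travel": [-0.027,-0.031,0],"rot": [0,0,0]},
  {"travel": [-0.027,-0.031,0],"rot": [0,0,0]},
  {"travel": [-0.027,-0.031,0],"rot": [0,0,0]},
  {"travel": [-0.027,-0.031,0],"rot": [0,0,0]},
  {"travel": [-0.027,-0.031,0],"rot": [0,0,0]},
], hand=0.06, newtons=40)

```text
clock: 1.1
position: [0.3245, 0.1552, 0.2498]
eef_rot: [[-0.963, 0.27, -0.004], [0.27, 0.963, -0.004], [0.002, -0.005, -1.0]]
contact_force: [0.7, 0.1, 0.1]
gripper_width: 0.683
```

Request:
jog_arm([
  {"travel": [-0.026,-0.031,0],"rot": [0,0,-1]},
  {"travel": [-0.026,-0.031,0],"rot": [0,0,-1]},
  {"travel": [-0.026,-0.031,0],"rot": [0,0,-1]},
  {"travel": [-0.026,-0.031,0],"rot": [0,0,-1]},
  {"travel": [-0.026,-0.031,0],"rot": [0,0,-1]},
  {"travel": [-0.026,-0.031,0],"rot": [0,0,-1]},
  {"travel": [-0.026,-0.031,0],"rot": [0,0,-1]},
  {"travel": [-0.022,-0.03,0],"rot": [0,0,-1]},
  {"travel": [-0.015,-0.02,0],"rot": [0,0,-1]},
  {"travel": [-0.01,-0.02,0],"rot": [0,0,0]},
  {"travel": [0,0,0],"rot": [0,0,0]},
])

```text
clock: 2.2
position: [0.4956, -0.1918, 0.2473]
eef_rot: [[-0.993, 0.117, -0.007], [0.117, 0.993, -0.001], [0.007, -0.002, -1.0]]
contact_force: [0.2, 0.8, 1.2]
gripper_width: 0.68
```

```bash
cat >> h.py <<'E'
def go(target,yang):
    "tool-frame shift and turn (deg) to reach target, tool down, tool y at world angle yang"
    from plant import read_state
    from scipy.spatial.transform import Rotation as Ro
    s=read_state();R=np.array(s["eef_rot"]);a=np.radians(yang)
    y=np.array([np.cos(a),np.sin(a),0]);z=np.array([0,0,-1.]);G=np.c_[np.cross(y,z),y,z]
    print("t",s["clock"],"pos",np.round(s["position"],4),"F",np.round(s["contact_force"],1),"w",round(s["gripper_width"]*88.1,1),
     "travel",np.round(R.T@(np.array(target)-s["position"]),4),"rot",np.round(Ro.from_matrix(R.T@G).as_rotvec(degrees=True),2))
E
python3 -c "
from h import *
go([.4917,-.2157,.15],83.53)"
```

```text
t 2.2 pos [ 0.4956 -0.1918  0.2473] F [0.2 0.8 1.2] w 59.9 travel [ 0.0004 -0.024   0.0973] rot [-0.13 -0.41 -0.27]
```

Request:
jog_arm([
  {"travel": [0,-0.012,0.01],"rot": [-0.1,-0.4,-0.3]},
  {"travel": [0,-0.012,0.02],"rot": [0,0,0]},
  {"travel": [0,0,0.03],"rot": [0,0,0]},
  {"travel": [0,0,0.03],"rot": [0,0,0]},
  {"travel": [0,0,0.007],"rot": [0,0,0]},
  {"travel": [0,0,0],"rot": [0,0,0]},
])

```text
clock: 2.8
position: [0.4901, -0.2143, 0.1455]
eef_rot: [[-0.994, 0.109, 0.0], [0.109, 0.994, 0.001], [0.0, 0.001, -1.0]]
contact_force: [0.8, 0.2, 0.2]
gripper_width: 0.682
```

```bash
python3 -c "
from h import *
go([.4917,-.2157,.089],83.53)
from plant import capture
import cv2
a=capture('scene')[...,::-1];b=capture('top')[...,::-1]
cv2.imwrite('pics/a1.png',np.hstack([cv2.resize(a[170:370,350:500],(390,520)),cv2.resize(b[220:370,330:440],(380,520))]))
"
```

```text
t 2.8 pos [ 0.4901 -0.2143  0.1455] F [0.8 0.2 0.2] w 60.1 travel [-0.0018 -0.0012  0.0565] rot [ 0.06 -0.    0.23]
```

View pics/a1.png

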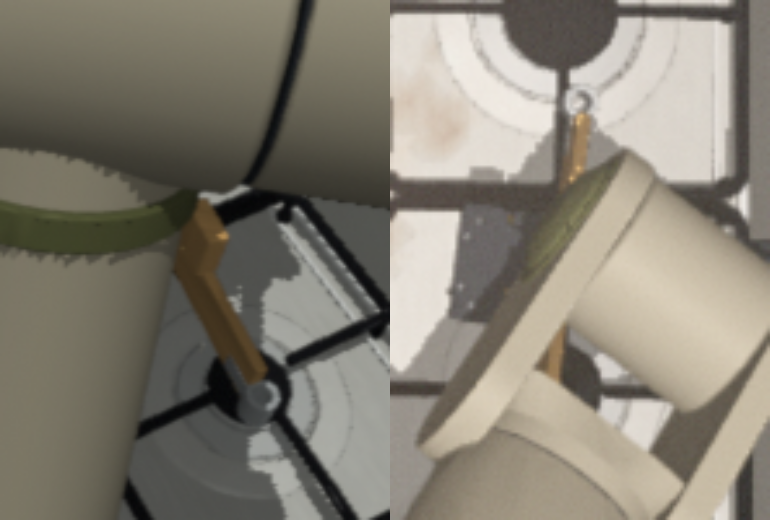

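The arm hides the block in both views, but both knuckles are still where I measured them. Lowering and closing.

Request:
jog_arm([
  {"travel": [-0.002,-0.001,0.015],"rot": [0,0,0.2]},
  {"travel": [0,0,0.02],"rot": [0,0,0]},
  {"travel": [0,0,0.015],"rot": [0,0,0]},
  {"travel": [0,0,0.006],"rot": [0,0,0]},
  {"travel": [0,0,0],"rot": [0,0,0]},
])

```text
clock: 3.4
position: [0.496, -0.2176, 0.0964]
eef_rot: [[-0.994, 0.111, 0.014], [0.111, 0.994, -0.009], [-0.015, -0.007, -1.0]]
contact_force: [-0.1, 0.0, -0.4]
gripper_width: 0.684
```

```bash
python3 -c "
from h import *
go([.4917,-.2157,.089],83.53)"
```

```text
t 3.4 pos [ 0.496  -0.2176  0.0964] F [-0.1  0.  -0.4] w 60.2 travel [0.0046 0.0014 0.0074] rot [-0.43  0.85  0.12]
```

Request:
jog_arm([
  {"travel": [0.004,0.001,0.007],"rot": [-0.4,0.8,0.1]},
  {"travel": [0,0,0],"rot": [0,0,0]},
  {"travel": [0,0,0],"rot": [0,0,0]},
])

```text
clock: 3.7
position: [0.4929, -0.2166, 0.0913]
eef_rot: [[-0.994, 0.112, 0.003], [0.112, 0.994, -0.002], [-0.003, -0.002, -1.0]]
contact_force: [0.3, -0.5, 0.1]
gripper_width: 0.683
```

```bash
python3 -c "
from h import *
go([.4917,-.2157,.089],83.53)"
```

```text
t 3.7 pos [ 0.4929 -0.2166  0.0913] F [ 0.3 -0.5  0.1] w 60.2 travel [0.0013 0.0008 0.0023] rot [-0.11  0.19  0.03]
```

Close enough. One last nudge, then close.

Request:
jog_arm([
  {"travel": [0.001,0.001,0.003],"rot": [-0.1,0.2,0]},
  {"travel": [0,0,0],"rot": [0,0,0]},
])

```text
clock: 3.9
position: [0.4921, -0.2156, 0.0887]
eef_rot: [[-0.994, 0.112, 0.0], [0.112, 0.994, -0.001], [-0.0, -0.001, -1.0]]
contact_force: [0.0, 0.1, -0.2]
gripper_width: 0.678
```

Request:
jog_arm([
  {"travel": [0,0,0],"rot": [0,0,0]},
  {"travel": [0,0,0],"rot": [0,0,0]},
  {"travel": [0,0,0],"rot": [0,0,0]},
  {"travel": [0,0,0],"rot": [0,0,0]},
  {"travel": [0,0,0],"rot": [0,0,0]},
  {"travel": [0,0,0],"rot": [0,0,0]},
], hand=0.0, newtons=45)

```text
clock: 4.5
position: [0.4922, -0.2156, 0.0889]
eef_rot: [[-0.994, 0.112, 0.001], [0.112, 0.994, -0.001], [-0.001, -0.001, -1.0]]
contact_force: [0.3, -0.2, 0.3]
gripper_width: 0.199
```

```bash
python3 -c "
from h import *
go([.4917,-.2157,.189],83.53)"
```

```text
t 4.5 pos [ 0.4922 -0.2156  0.0889] F [ 0.3 -0.2  0.3] w 17.5 travel [ 0.0004 -0.0002 -0.1001] rot [-0.04  0.04  0.03]
```

Request:
jog_arm([
  {"travel": [0,0,-0.005],"rot": [0,0,0]},
  {"travel": [0,0,-0.01],"rot": [0,0,0]},
  {"travel": [0,0,-0.015],"rot": [0,0,0]},
  {"travel": [0,0,-0.02],"rot": [0,0,0]},
  {"travel": [0,0,-0.02],"rot": [0,0,0]},
  {"travel": [0,0,-0.02],"rot": [0,0,0]},
  {"travel": [0,0,-0.02],"rot": [0,0,0]},
  {"travel": [0,0,-0.02],"rot": [0,0,0]},
  {"travel": [0,0,-0.015],"rot": [0,0,0]},
  {"travel": [0,0,-0.005],"rot": [0,0,0]},
  {"travel": [0,0,0],"rot": [0,0,0]},
])

```text
clock: 5.6
position: [0.4905, -0.2143, 0.2497]
eef_rot: [[-0.994, 0.112, -0.001], [0.112, 0.994, 0.0], [0.001, 0.0, -1.0]]
contact_force: [-0.1, -0.8, -2.3]
gripper_width: 0.203
```

```bash
python3 -c "
from h import *
go([.4684,.0717,.24],4)"
```

```text
t 5.6 pos [ 0.4905 -0.2143  0.2497] F [-0.1 -0.8 -2.3] w 17.9 travel [0.0541 0.2817 0.0097] rot [-3.000e-02 -4.000e-02  7.956e+01]
```

Request:
jog_arm([
  {"travel": [0.002,0.01,0],"rot": [0,0,0]},
  {"travel": [0.004,0.02,0],"rot": [0,0,0]},
  {"travel": [0.004,0.02,0],"rot": [0,0,0]},
  {"travel": [0.004,0.02,0],"rot": [0,0,0]},
  {"travel": [0.004,0.02,0],"rot": [0,0,0]},
  {"travel": [0.004,0.02,0],"rot": [0,0,0]},
  {"travel": [0.004,0.02,0],"rot": [0,0,0]},
  {"travel": [0.004,0.02,0],"rot": [0,0,0]},
  {"travel": [0.004,0.02,0],"rot": [0,0,0]},
  {"travel": [0.004,0.02,0],"rot": [0,0,0]},
  {"travel": [0.004,0.02,0],"rot": [0,0,0]},
  {"travel": [0.004,0.02,0],"rot": [0,0,0]},
  {"travel": [0.004,0.02,0],"rot": [0,0,0]},
  {"travel": [0.004,0.02,0],"rot": [0,0,0]},
  {"travel": [0.002,0.01,0],"rot": [0,0,0]},
  {"travel": [0,0,0],"rot": [0,0,0]},
])

```text
clock: 7.2
position: [0.4551, 0.0914, 0.2385]
eef_rot: [[-0.993, 0.111, -0.028], [0.11, 0.994, 0.011], [0.029, 0.008, -1.0]]
contact_force: [0.3, -0.7, -1.9]
gripper_width: 0.197
```

Request:
jog_arm([
  {"travel": [0,0,0],"rot": [0,0,3]},
  {"travel": [0,0,0],"rot": [0,0,6]},
  {"travel": [0,0,0],"rot": [0,0,6]},
  {"travel": [0,0,0],"rot": [0,0,6]},
  {"travel": [0,0,0],"rot": [0,0,6]},
  {"travel": [0,0,0],"rot": [0,0,6]},
  {"travel": [0,0,0],"rot": [0,0,6]},
  {"travel": [0,0,0],"rot": [0,0,6]},
  {"travel": [0,0,0],"rot": [0,0,6]},
  {"travel": [0,0,0],"rot": [0,0,6]},
  {"travel": [0,0,0],"rot": [0,0,6]},
  {"travel": [0,0,0],"rot": [0,0,6]},
  {"travel": [0,0,0],"rot": [0,0,6]},
  {"travel": [0,0,0],"rot": [0,0,3]},
  {"travel": [0,0,0],"rot": [0,0,0]},
  {"travel": [0,0,0],"rot": [0,0,0]},
])

```text
clock: 8.8
position: [0.4537, 0.0808, 0.2333]
eef_rot: [[-0.034, 0.999, -0.038], [0.999, 0.034, 0.008], [0.009, -0.038, -0.999]]
contact_force: [0.6, 0.5, -3.1]
gripper_width: 0.195
```

```bash
python3 -c "
from h import *
go([.4684,.0717,.18],4)"
```

```text
t 8.8 pos [0.4537 0.0808 0.2333] F [ 0.6  0.5 -3.1] w 17.2 travel [-0.0101  0.0164  0.0527] rot [-2.15 -0.54 -2.07]
```

Request:
jog_arm([
  {"travel": [-0.005,0.008,0.01],"rot": [-1.1,-0.3,-1]},
  {"travel": [-0.005,0.008,0.01],"rot": [-1,-0.2,-1]},
  {"travel": [0,0,0.01],"rot": [0,0,0]},
  {"travel": [0,0,0.01],"rot": [0,0,0]},
  {"travel": [0,0,0],"rot": [0,0,0]},
  {"travel": [0,0,0],"rot": [0,0,0]},
])

```text
clock: 9.4
position: [0.4693, 0.0706, 0.1906]
eef_rot: [[-0.074, 0.997, -0.002], [0.997, 0.074, 0.0], [0.001, -0.002, -1.0]]
contact_force: [0.1, -1.3, -1.9]
gripper_width: 0.202
```

```bash
python3 -c "
from h import *
go([.4684,.0717,.18],4)
from plant import capture
import cv2
a=capture('scene')[...,::-1];b=capture('top')[...,::-1]
cv2.imwrite('pics/b1.png',np.hstack([cv2.resize(a[200:400,190:390],(390,390)),cv2.resize(b[200:350,190:340],(390,390))]))
cv2.imwrite('pics/b1s.png',a);cv2.imwrite('pics/b1t.png',b)
"
```

```text
t 9.4 pos [0.4693 0.0706 0.1906] F [ 0.1 -1.3 -1.9] w 17.8 travel [ 0.0012 -0.0008  0.0106] rot [-0.09 -0.03  0.22]
```

View pics/b1.png

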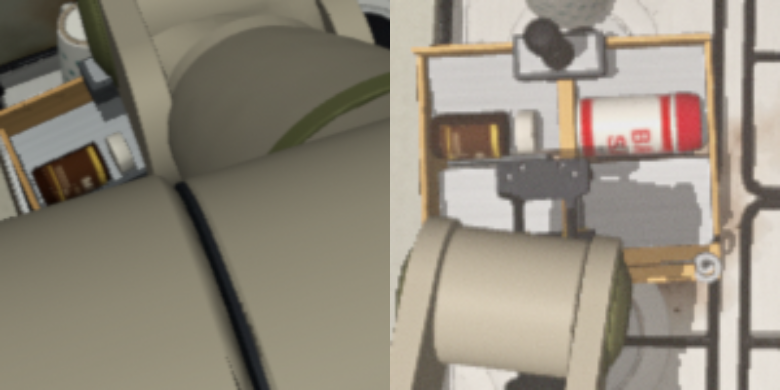

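```bash
python3 -c "
from h import *
import cv2
b=cv2.imread('pics/b1t.png');cv2.imwrite('pics/b2.png',cv2.resize(b[285:320,290:330],None,fx=14,fy=14,interpolation=cv2.INTER_CUBIC))
for z in(.125,.13,.135):print(plane('top',(311.9,302.3),z))
a=np.radians(4.2);print('exp',np.array([.4693,.0706])-.118*np.array([-np.sin(a),np.cos(a)]))
"
```

```text
[ 0.47809436 -0.0479898   0.125     ]
[ 0.47832934 -0.04797429  0.13      ]
[ 0.47856431 -0.04795879  0.135     ]
exp [ 0.47794211 -0.04708311]
```

View pics/b2.png

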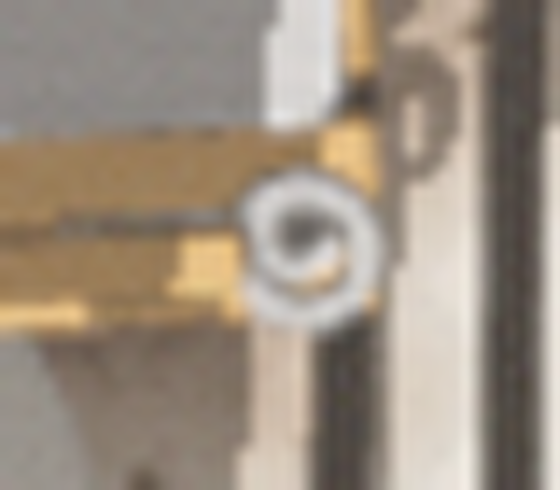

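Request:
jog_arm([
  {"travel": [0.002,-0.001,0.01],"rot": [0,0,0.2]},
  {"travel": [0,0,0.01],"rot": [0,0,0]},
  {"travel": [0,0,0],"rot": [0,0,0]},
  {"travel": [0,0,0],"rot": [0,0,0]},
])

```text
clock: 9.9
position: [0.4682, 0.0729, 0.1696]
eef_rot: [[-0.07, 0.998, -0.0], [0.998, 0.07, 0.0], [0.0, -0.0, -1.0]]
contact_force: [0.5, -0.5, -1.7]
gripper_width: 0.2
```

```bash
python3 -c "
from h import *
go([.4682,.0727,.16],4)"
```

```text
t 9.9 pos [0.4682 0.0729 0.1696] F [ 0.5 -0.5 -1.7] w 17.6 travel [-0.0002  0.      0.0096] rot [-0.01 -0.02  0.03]
```

Request:
jog_arm([
  {"travel": [0,0,0.005],"rot": [0,0,0]},
  {"travel": [0,0,0.005],"rot": [0,0,0]},
  {"travel": [0,0,0.002],"rot": [0,0,0]},
  {"travel": [0,0,0],"rot": [0,0,0]},
])

```text
clock: 10.3
position: [0.4683, 0.0729, 0.1567]
eef_rot: [[-0.07, 0.998, 0.0], [0.998, 0.07, 0.0], [0.0, 0.0, -1.0]]
contact_force: [0.1, 0.2, -1.5]
gripper_width: 0.198
```

```bash
python3 -c "
from h import *
go([.4682,.0727,.145],4)
from plant import capture
import cv2
b=capture('top')[...,::-1]
cv2.imwrite('pics/b3.png',cv2.resize(b[285:320,290:330],None,fx=14,fy=14,interpolation=cv2.INTER_CUBIC))
z=.0904;print(plane('top',(312.3,302.7),.09))
P=camera_params('top');T=np.linalg.inv(np.array(P['T']));K=np.array(P['intrinsics'])
for p in([.4767,-.047,.0185],[.4767,-.047,.0615],[.4767,-.047,.096]):
  q=K@(T[:3,:3]@p+T[:3,3]);print(p,(q[:2]/q[2]-[290,285])*14)
"
```

```text
t 10.3 pos [0.4683 0.0729 0.1567] F [ 0.1  0.2 -1.5] w 17.5 travel [-0.0002 -0.0002  0.0117] rot [ 0.02 -0.02  0.03]
[ 0.47554285 -0.04904969  0.09      ]
[0.4767, -0.047, 0.0185] [299.58710697 221.55242753]
[0.4767, -0.047, 0.0615] [299.85003606 232.68801834]
[0.4767, -0.047, 0.096] [300.07615402 242.26458135]
```

View pics/b3.png

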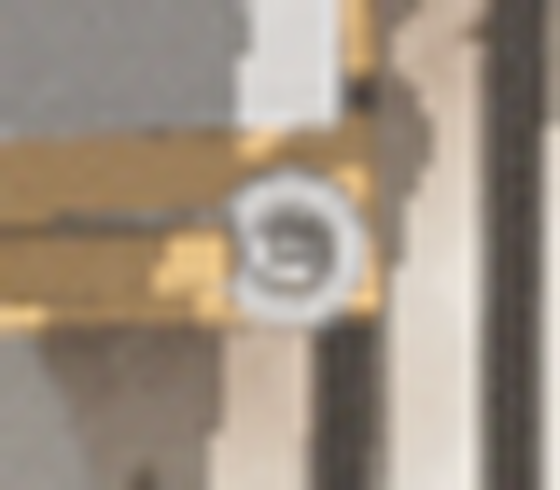

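Request:
jog_arm([
  {"travel": [0,0.0005,0.006],"rot": [0,0,0]},
  {"travel": [0,0,0.006],"rot": [0,0,0]},
  {"travel": [0,0,0.006],"rot": [0,0,0]},
  {"travel": [0,0,0.003],"rot": [0,0,0]},
  {"travel": [0,0,0],"rot": [0,0,0]},
])

```text
clock: 10.85
position: [0.469, 0.0729, 0.1339]
eef_rot: [[-0.07, 0.998, 0.001], [0.998, 0.07, 0.0], [0.0, 0.001, -1.0]]
contact_force: [-0.0, 0.4, -2.2]
gripper_width: 0.195
```

```bash
python3 -c "
from h import *
go([.4685,.0727,.1105],4)"
```

```text
t 10.85 pos [0.469  0.0729 0.1339] F [-0.   0.4 -2.2] w 17.2 travel [-0.0002 -0.0005  0.0234] rot [ 0.03 -0.01  0.03]
```

No contact force with the underside about 20 mm below the pin tips, so both knuckles are threaded. Lowering on.

Request:
jog_arm([
  {"travel": [0,0,0.006],"rot": [0,0,0]},
  {"travel": [0,0,0.006],"rot": [0,0,0]},
  {"travel": [0,0,0.005],"rot": [0,0,0]},
  {"travel": [0,0,0.002],"rot": [0,0,0]},
  {"travel": [0,0,0],"rot": [0,0,0]},
])

```text
clock: 11.35
position: [0.4691, 0.0729, 0.1132]
eef_rot: [[-0.07, 0.998, 0.001], [0.998, 0.07, 0.0], [0.0, 0.001, -1.0]]
contact_force: [-0.2, -0.1, -2.5]
gripper_width: 0.198
```

Request:
jog_arm([
  {"travel": [0,0,0.002],"rot": [0,0,0]},
  {"travel": [0,0,0.001],"rot": [0,0,0]},
  {"travel": [0,0,0],"rot": [0,0,0]},
])

```text
clock: 11.65
position: [0.4696, 0.073, 0.1111]
eef_rot: [[-0.07, 0.998, 0.003], [0.998, 0.07, 0.0], [-0.0, 0.003, -1.0]]
contact_force: [-0.1, -0.8, -2.0]
gripper_width: 0.201
```

Request:
jog_arm([
  {"travel": [0,0,0.002],"rot": [0,0,0]},
  {"travel": [0,0,0.001],"rot": [0,0,0]},
  {"travel": [0,0,0],"rot": [0,0,0]},
])

```text
clock: 11.95
position: [0.4705, 0.073, 0.1111]
eef_rot: [[-0.071, 0.997, 0.007], [0.997, 0.071, -0.0], [-0.001, 0.007, -1.0]]
contact_force: [-0.0, 0.6, -2.5]
gripper_width: 0.199
```

```bash
python3 -c "
from h import *
go([.4685,.0727,.1090],4)"
```

```text
t 11.95 pos [0.4705 0.073  0.1111] F [-0.   0.6 -2.5] w 17.5 travel [-0.0002 -0.002   0.002 ] rot [0.4  0.05 0.06]
```

Request:
jog_arm([
  {"travel": [0,-0.002,0.003],"rot": [0.4,0,0]},
  {"travel": [0,0,0.002],"rot": [0,0,0]},
  {"travel": [0,0,0.0],"rot": [0,0,0]},
])

```text
clock: 12.25
position: [0.4713, 0.0731, 0.1111]
eef_rot: [[-0.071, 0.997, 0.011], [0.997, 0.071, -0.001], [-0.002, 0.011, -1.0]]
contact_force: [-0.9, 0.4, -3.5]
gripper_width: 0.196
```

```bash
python3 -c "
from h import *
go([.4685,.0727,.1090],4)"
```

```text
t 12.25 pos [0.4713 0.0731 0.1111] F [-0.9  0.4 -3.5] w 17.3 travel [-0.0002 -0.0028  0.0021] rot [0.61 0.1  0.06]
```

```bash
python3 -c "
from h import *
from plant import capture,read_state
import cv2
s=read_state();print(np.round(s['joint_positions'],2),np.round(s['tau'],2),np.round(s['torque'],2))
a=capture('scene')[...,::-1]
b=capture('top')[...,::-1]
cv2.imwrite('pics/b4.png',np.hstack([cv2.resize(b[285:320,290:330],None,fx=10,fy=10,interpolation=cv2.INTER_CUBIC),cv2.resize(a[285:320,330:370],None,fx=10,fy=10,interpolation=cv2.INTER_CUBIC)]))
P=camera_params('top');T=np.linalg.inv(np.array(P['T']));K=np.array(P['intrinsics'])
for p in([.4767,-.047,.048],):
  q=K@(T[:3,:3]@p+T[:3,3]);print(p,(q[:2]/q[2]-[290,285])*10)
"
```

```text
[-5.44 23.9  98.27 -0.   57.21 -9.51] [ 2.000e-02 -4.173e+01 -1.812e+01  1.000e-01 -3.600e-01 -3.000e-02] [-0.07  0.43 -0.07]
[0.4767, -0.047, 0.048] [214.11809021 163.6431315 ]
```

View pics/b4.png

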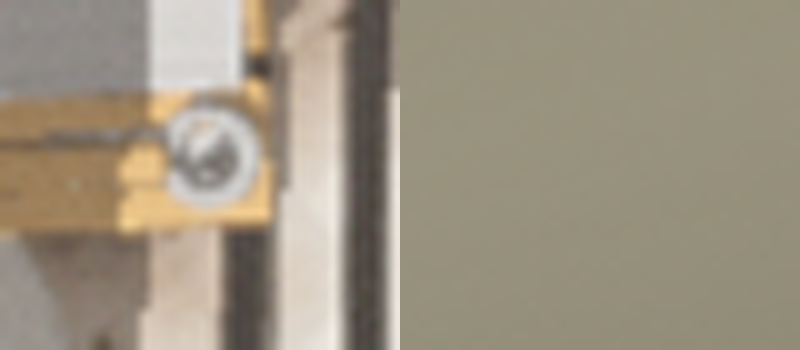

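Request:
jog_arm([
  {"travel": [0,-0.002,0.0],"rot": [0.6,0,0]},
  {"travel": [0,0,0.0],"rot": [0,0,0]},
])

```text
clock: 12.55
position: [0.4699, 0.0729, 0.1107]
eef_rot: [[-0.071, 0.998, 0.001], [0.998, 0.071, -0.002], [-0.002, 0.001, -1.0]]
contact_force: [-2.9, -0.4, 4.9]
gripper_width: 0.202
```

```bash
python3 -c "
from h import *
go([.4685,.0727,.1110],4)"
```

```text
t 12.55 pos [0.4699 0.0729 0.1107] F [-2.9 -0.4  4.9] w 17.8 travel [-0.0001 -0.0014 -0.0003] rot [0.04 0.1  0.04]
```

A net upward force of about 7 N shows the leaf is on the sill. Releasing with a small opening to stay clear of the centre wall, then going straight up.

Request:
jog_arm([
  {"travel": [0,0,0],"rot": [0,0,0]},
  {"travel": [0,0,0],"rot": [0,0,0]},
  {"travel": [0,0,0],"rot": [0,0,0]},
  {"travel": [0,0,-0.004],"rot": [0,0,0]},
  {"travel": [0,0,-0.008],"rot": [0,0,0]},
  {"travel": [0,0,-0.01],"rot": [0,0,0]},
  {"travel": [0,0,-0.02],"rot": [0,0,0]},
  {"travel": [0,0,-0.03],"rot": [0,0,0]},
  {"travel": [0,0,-0.04],"rot": [0,0,0]},
  {"travel": [0,0,-0.04],"rot": [0,0,0]},
  {"travel": [0,0,-0.04],"rot": [0,0,0]},
  {"travel": [0,0,-0.03],"rot": [0,0,0]},
  {"travel": [0,0,0],"rot": [0,0,0]},
], hand=0.028)

```text
clock: 13.85
position: [0.4681, 0.0734, 0.3484]
eef_rot: [[-0.071, 0.997, 0.005], [0.998, 0.071, -0.002], [-0.003, 0.005, -1.0]]
contact_force: [0.5, 0.4, -0.0]
gripper_width: 0.314
```

```bash
python3 -c "
from h import *
go([.4685,.0727,.32],4)"
```

```text
t 13.85 pos [0.4681 0.0734 0.3484] F [ 0.5  0.4 -0. ] w 27.6 travel [-0.0006  0.0002  0.0284] rot [0.28 0.15 0.04]
```

Request:
jog_arm([
  {"travel": [0.01,0,0],"rot": [0.3,0,0]},
  {"travel": [0.02,0,0],"rot": [0,0,0]},
  {"travel": [0.02,0,0],"rot": [0,0,0]},
  {"travel": [0.02,0.01,0],"rot": [0,0,0]},
  {"travel": [0,0.03,0],"rot": [0,0,0]},
  {"travel": [0,0.03,0],"rot": [0,0,0]},
  {"travel": [0,0.03,0],"rot": [0,0,0]},
  {"travel": [0,0.03,0],"rot": [0,0,0]},
  {"travel": [0,0.03,0],"rot": [0,0,0]},
  {"travel": [0,0.02,0],"rot": [0,0,0]},
  {"travel": [0,0,0],"rot": [0,0,0]},
  {"travel": [0,0,0],"rot": [0,0,0]},
], hand=0.0)

```text
clock: 15.05
position: [0.6422, 0.1675, 0.3339]
eef_rot: [[-0.073, 0.997, -0.027], [0.997, 0.073, -0.004], [-0.002, -0.027, -1.0]]
contact_force: [0.8, -0.8, 0.1]
gripper_width: 0.005
```

```bash
python3 -c "
from h import *
go([.6556,.145,.23],4)
from plant import capture
import cv2
a=capture('scene')[...,::-1];b=capture('top')[...,::-1]
cv2.imwrite('pics/c1.png',np.hstack([cv2.resize(a[200:400,190:390],(390,390)),cv2.resize(b[200:350,190:340],(390,390))]))
cv2.imwrite('pics/c1s.png',a);cv2.imwrite('pics/c1t.png',b)
"
```

```text
t 15.05 pos [0.6422 0.1675 0.3339] F [ 0.8 -0.8  0.1] w 0.5 travel [-0.0232  0.0145  0.1036] rot [-1.53  0.1   0.2 ]
```

View pics/c1.png

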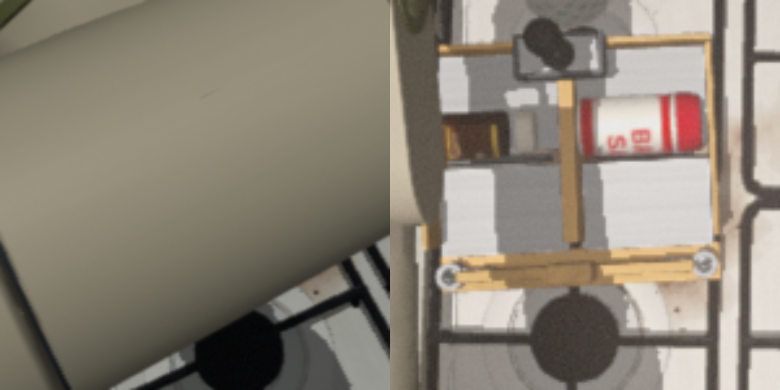

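The top view shows the leaf across the front with its knuckles on the pins at (449,276) and (705,262) in the crop, the jars untouched and the stick upright. Checking the seating numerically.

```bash
python3 -c "
from h import *
import cv2
b=cv2.imread('pics/c1t.png');
cv2.imwrite('pics/c2.png',cv2.resize(b[285:325,200:325],None,fx=6,fy=6,interpolation=cv2.INTER_CUBIC))
l=plane('top',(190+59/2.6,200+276/2.6),.048);r=plane('top',(190+315/2.6,200+262/2.6),.048);print(l,r,(l+r)/2,np.linalg.norm(l-r),'pins .4601 .1903 / .4767 -.047')
"
```

```text
[0.46061994 0.19089672 0.048     ] [ 0.47811742 -0.04634559  0.048     ] [0.46936868 0.07227557 0.048     ] 0.23788667751248135 pins .4601 .1903 / .4767 -.047
```

View pics/c2.png

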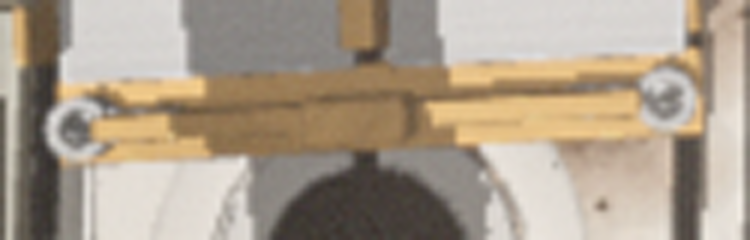

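Seated within about 1.3 mm of the measured pins. Now lowering to the left of the knob.

Request:
jog_arm([
  {"travel": [-0.008,0.005,0.01],"rot": [-0.8,0,0]},
  {"travel": [-0.01,0.008,0.02],"rot": [-0.8,0,0.2]},
  {"travel": [0,0,0.02],"rot": [0,0,0]},
  {"travel": [0,0,0.02],"rot": [0,0,0]},
  {"travel": [0,0,0.02],"rot": [0,0,0]},
  {"travel": [0,0,0.01],"rot": [0,0,0]},
  {"travel": [0,0,0],"rot": [0,0,0]},
])

```text
clock: 15.85
position: [0.6504, 0.1508, 0.2369]
eef_rot: [[-0.071, 0.997, 0.009], [0.997, 0.071, -0.001], [-0.002, 0.009, -1.0]]
contact_force: [-0.0, -1.4, 0.5]
gripper_width: 0.006
```

```bash
python3 -c "
from h import *
go([.6569,.1265,.23],4)"
```

```text
t 15.85 pos [0.6504 0.1508 0.2369] F [-0.  -1.4  0.5] w 0.5 travel [-0.0247  0.0047  0.007 ] rot [0.53 0.1  0.06]
```

Request:
jog_arm([
  {"travel": [-0.01,0.003,0.004],"rot": [0.5,0,0]},
  {"travel": [-0.01,0.002,0.003],"rot": [0,0,0]},
  {"travel": [-0.01,0,0],"rot": [0,0,0]},
  {"travel": [-0.01,0,0],"rot": [0,0,0]},
  {"travel": [-0.008,0,0],"rot": [0,0,0]},
  {"travel": [0,0,0],"rot": [0,0,0]},
])

```text
clock: 16.45
position: [0.6601, 0.0986, 0.2338]
eef_rot: [[-0.07, 0.998, 0.006], [0.998, 0.07, -0.001], [-0.001, 0.006, -1.0]]
contact_force: [-1.0, 0.6, 0.3]
gripper_width: 0.002
```

```bash
python3 -c "
from h import *
go([.6607,.0721,.23],4)"
```

```text
t 16.45 pos [0.6601 0.0986 0.2338] F [-1.   0.6  0.3] w 0.2 travel [-0.0265 -0.0013  0.0039] rot [0.34 0.08 0.03]
```

Request:
jog_arm([
  {"travel": [-0.008,0,0.003],"rot": [0.3,0,0]},
  {"travel": [-0.008,0,0.001],"rot": [0,0,0]},
  {"travel": [-0.008,0,0],"rot": [0,0,0]},
  {"travel": [0,0,0],"rot": [0,0,0]},
  {"travel": [0,0,0],"rot": [0,0,0]},
])

```text
clock: 16.95
position: [0.6617, 0.075, 0.2292]
eef_rot: [[-0.072, 0.997, -0.0], [0.997, 0.072, 0.003], [0.003, 0.0, -1.0]]
contact_force: [-0.5, 3.5, 1.8]
gripper_width: 0.002
```

```bash
python3 -c "
from h import *
go([.6607,.0721,.23],4)
from plant import capture
import cv2
b=capture('top')[...,::-1]
cv2.imwrite('pics/d1.png',cv2.resize(b[180:330,190:340],(600,600)))
"
```

```text
t 16.95 pos [0.6617 0.075  0.2292] F [-0.5  3.5  1.8] w 0.2 travel [-0.0028 -0.0012 -0.0008] rot [ 0.01 -0.18  0.16]
```

View pics/d1.png

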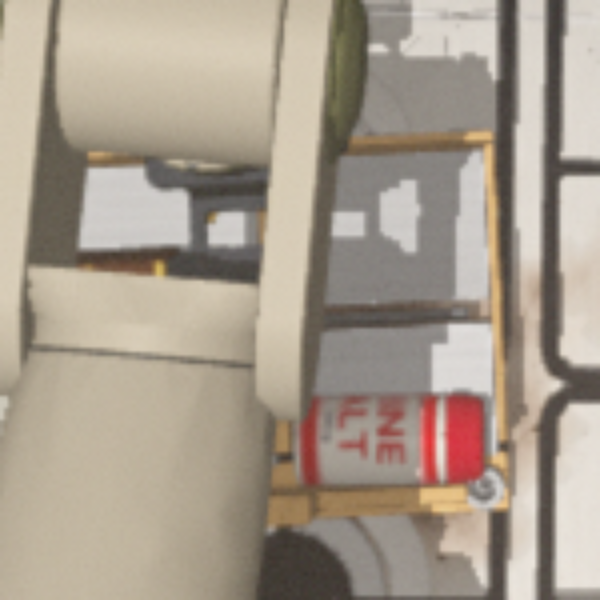

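The salt has rolled into the tray and lies against the leaf (about (400,440) in the crop), and the stick is still held over. Holding 1.5 s more.

Request:
jog_arm([
  {"travel": [-0.002,0,0],"rot": [0,0,0]},
  {"travel": [0,0,0],"rot": [0,0,0]},
  {"travel": [0,0,0],"rot": [0,0,0]},
  {"travel": [0,0,0],"rot": [0,0,0]},
  {"travel": [0,0,0],"rot": [0,0,0]},
  {"travel": [0,0,0],"rot": [0,0,0]},
  {"travel": [0,0,0],"rot": [0,0,0]},
  {"travel": [0,0,0],"rot": [0,0,0]},
  {"travel": [0,0,0],"rot": [0,0,0]},
  {"travel": [0,0,0],"rot": [0,0,0]},
  {"travel": [0,0,0],"rot": [0,0,0]},
  {"travel": [0,0,0],"rot": [0,0,0]},
  {"travel": [0,0,0],"rot": [0,0,0]},
  {"travel": [0,0,0],"rot": [0,0,0]},
])

```text
clock: 18.4
position: [0.6616, 0.0749, 0.2293]
eef_rot: [[-0.075, 0.997, 0.0], [0.997, 0.075, 0.005], [0.004, 0.001, -1.0]]
contact_force: [0.6, 5.0, 0.5]
gripper_width: 0.005
```

Request:
jog_arm([
  {"travel": [0.004,0,0],"rot": [0,0,0]},
  {"travel": [0.006,0,0],"rot": [0,0,0]},
  {"travel": [0.006,0,0],"rot": [0,0,0]},
  {"travel": [0.006,0,0],"rot": [0,0,0]},
  {"travel": [0.006,0,0],"rot": [0,0,0]},
  {"travel": [0.006,0,0],"rot": [0,0,0]},
  {"travel": [0.006,0,0],"rot": [0,0,0]},
  {"travel": [0.01,0,0],"rot": [0,0,0]},
  {"travel": [0.015,0,0],"rot": [0,0,0]},
  {"travel": [0.015,0,0],"rot": [0,0,0]},
  {"travel": [0,0,0],"rot": [0,0,0]},
])

```text
clock: 19.5
position: [0.6552, 0.1601, 0.2292]
eef_rot: [[-0.073, 0.997, 0.0], [0.997, 0.073, 0.0], [0.0, 0.0, -1.0]]
contact_force: [0.2, -1.3, -0.5]
gripper_width: 0.006
```

Request:
jog_arm([
  {"travel": [0.005,0,-0.01],"rot": [0,0,0]},
  {"travel": [0.005,0,-0.03],"rot": [0,0,0]},
  {"travel": [0,0,-0.03],"rot": [0,0,0]},
  {"travel": [0,0,-0.03],"rot": [0,0,0]},
  {"travel": [0.02,-0.01,-0.01],"rot": [0,0,0]},
  {"travel": [0.03,-0.03,0],"rot": [0,0,0]},
  {"travel": [0.03,-0.03,0],"rot": [0,0,0]},
  {"travel": [0.03,-0.03,0],"rot": [0,0,0]},
  {"travel": [0.03,-0.03,0],"rot": [0,0,0]},
  {"travel": [0.03,-0.03,0],"rot": [0,0,0]},
  {"travel": [0.03,-0.03,0],"rot": [0,0,0]},
  {"travel": [0.03,-0.03,0],"rot": [0,0,0]},
  {"travel": [0.03,-0.03,0],"rot": [0,0,0]},
  {"travel": [0.02,-0.02,0],"rot": [0,0,0]},
  {"travel": [0,0,0],"rot": [0,0,0]},
  {"travel": [0,0,0],"rot": [0,0,0]},
])

```text
clock: 21.1
position: [0.354, 0.439, 0.3549]
eef_rot: [[-0.068, 0.998, 0.012], [0.998, 0.068, 0.006], [0.005, 0.012, -1.0]]
contact_force: [0.5, -0.2, -0.5]
gripper_width: 0.006
```

```bash
python3 -c "
from h import *
from plant import capture,read_state
import cv2
print(read_state()['clock'],read_state()['contact_force'])
a=capture('scene')[...,::-1];b=capture('top')[...,::-1]
cv2.imwrite('pics/e1.png',np.hstack([cv2.resize(a[170:400,190:420],(390,390)),cv2.resize(b[180:330,190:340],(390,390))]))
cv2.imwrite('pics/e1s.png',a);cv2.imwrite('pics/e1t.png',b)
"
```

```text
21.1 [ 0.47635476 -0.19520184 -0.47387879]
```

View pics/e1.png

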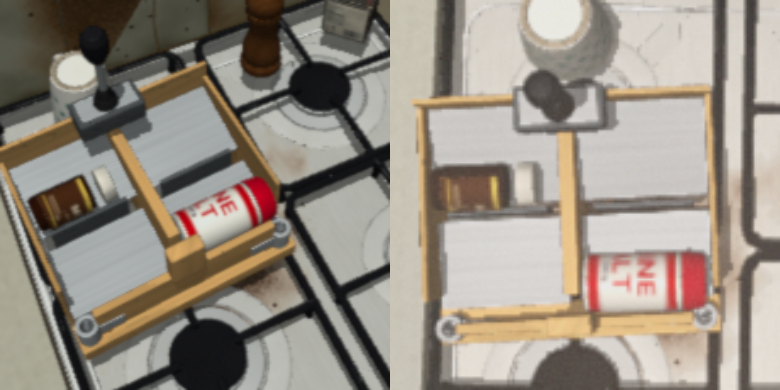

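Both views show the leaf across the front, the salt in the tray against it, the coffee in its lane and the stick upright. One numeric check of the leaf height and the knob.

```bash
python3 -c "
from h import *
import cv2
a=cv2.imread('pics/e1s.png');b=cv2.imread('pics/e1t.png')
f=lambda i,x,y:cv2.resize(i[y:y+30,x:x+40],(400,300),interpolation=cv2.INTER_CUBIC)
cv2.imwrite('pics/e2.png',np.vstack([np.hstack([f(a,225,350),f(a,335,293)]),np.hstack([f(b,195,290),f(b,290,287)])]))
s=230/390
for n,u,v in(('L',(190+88*s,170+326*s),(190+58/2.6,180+328/2.6)),('R',(190+283*s,170+231*s),(190+315/2.6,180+316/2.6)),('knob',(190+94*s,170+47*s),(190+151/2.6,180+87/2.6))):print(n,*tri(u,v))
"
```

```text
L [0.46037065 0.19008076 0.05135835] 0.0022173615559987966
R [ 0.47519671 -0.04772194  0.0429125 ] 0.003147327906162361
knob [0.6612714  0.08635915 0.23392571] 0.001684764367327555
```

View pics/e2.png

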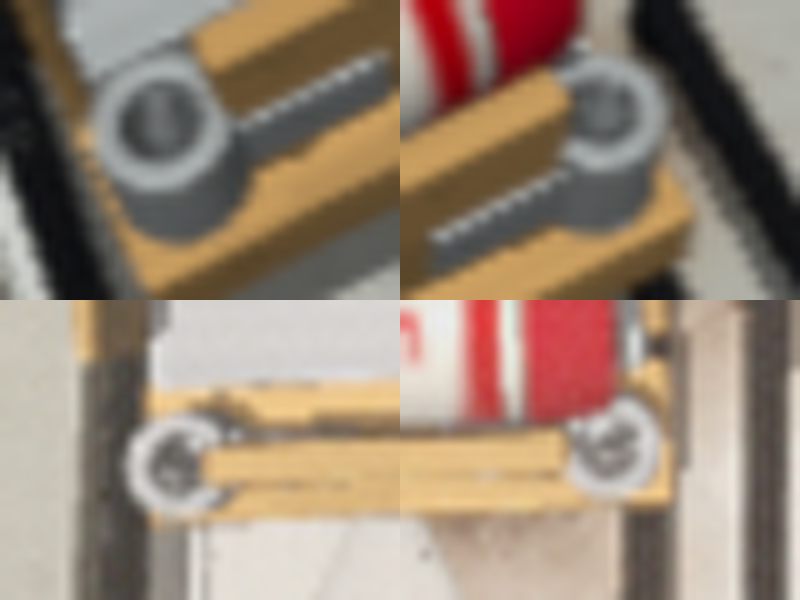

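```bash
python3 -c "
from h import *
from plant import job_done
print(tri((241,362.3),(212.7,306.5)),tri((355.8,304),(311.3,301.6)))
job_done()
"
```

```text
(array([0.46012716, 0.19029629, 0.05185232]), np.float64(0.0005395817506097615)) (array([ 0.47617952, -0.04686628,  0.05090297]), np.float64(0.00030702747947357307))
the job is handed in; nothing more can be done
```

I set the leaf on both pins and lowered it under force feedback. I then pushed the stick to the right with closed fingers until the salt had rolled into the tray, and let it back upright slowly. The job was handed in at about 21 s; no verdict is reported.

Last checks from both cameras:
- **Leaf:** the knuckle tops measured 0.051–0.052 m high (0.052 expected if fully seated) and within about 1 mm of the measured pins. The board is level and square.
- **Salt:** it lies in the tray against the leaf.
- **Coffee:** it is still up in its lane.
- **Stick:** upright, with the knob within about 2 mm of where it started.
- **Bystanders:** the mill and mug look where they were; the tea carton is only partly in the last close-up. I judged these by eye, not by measurement.

One disagreement: my first coarse reading of the knuckle heights gave 51 mm left and 43 mm right. Re-measuring from enlarged pictures brought them to within 1 mm of each other.

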